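# Put the loader valve lever in float

## Robot

A 6-joint arm with a two-finger parallel gripper is mounted at the origin on the work surface. World frame = base frame: x ahead of the robot, y to its left, z up, the work surface at z = 0. Lengths are in m, angles in rad, forces in N, time in s.
With the tool pointing down it reaches from about 0.35 to 0.775 m from the base axis. Payload 7.3 kg.
Tool frame: the origin (TCP) lies between the finger pads; the fingertips stand r.finger_overhang ahead of it and the grasp point (between the pads) is the TCP (r.finger_overhang is the distance from the TCP to the fingertips, in m); z points along the fingers, y is the line along which they close (so a half turn about z gives the same grasp; the last joint's range is limited). The gripper opens to 92 mm and grips with 3 to 60 N. Pads are 19 mm wide; open, the fingers measure 130 mm over their backs; the gripper's body (75 mm by 190 mm) begins 47 mm behind the grasp point.
Start: joints at [-1.448, 0.342, 1.524, -0, 1.275, -0.146], TCP at [0.139, -0.506, 0.246] pointing down, gripper open.
Joint ranges: [-2.53, 2.53], [-0.77, 2.02], [0.04, 2.7], [-1, 4.14], [0.28, 2.66], [-3.11, 3.11]. Speed limits (rad/s): [2.57, 2.57, 3.14, 3.14, 3.14, 3.14].

## Interface

Orientations are given as a 3x3 rotation matrix whose columns are the frame's x, y, z axes.
In Python, from workcell import r, optics gives the robot as it stands. The module is installed in compiled form; this text tells all that it offers.
- The arm moves only by the shell command python3 -m handwheel 'ROWS' [FORCE]. ROWS is JSON, a list of rows, each a list of 7 numbers: the shift along the tool's x, y, z normalised to -1 to 1, where 1 is 2.5 cm, then the turn, a rotation vector about the tool's x, y, z normalised to -1 to 1, where 1 is pi rad, then the opening, from -1 (shut) to 1 (fully open). In form: [[tx, ty, tz, rx, ry, rz, jaw], ...]. A call has exactly 10 rows; each row shifts and turns the commanded pose from where the row before left it, along the tool's axes as they then stand; what a row does not reach is not made up. A row lasts 1/12 s, in which the tool goes at most 41.7 mm and 7.16 degrees, less where a joint would pass 70% of its speed; a pose out of reach is approached as far as the arm can. A call with a number of a shift or a turn outside -1 to 1 is refused whole. A call with a gripper value outside its range is refused whole. The fingers move at their own pace and stop on an object; FORCE is the grip in N (left out, the last holds). Time passes only in rows, so rows that do not move let the fingers close, or fill a call up. It gives the time, the measured TCP pose, the force, the opening and the grip force at its end, in the units of the state.
- r.sense(): the state, without advancing time (a new reading comes with each control period).
- optics.snapshot(name): name is "side" or "top" or "wrist"; returns the picture (384x512x3 uint8, red, green, blue); there is no depth.
- optics.camera_model(name): a dict with "fx", "fy", "cx", "cy" (pixels), "origin" and "rotation" of the camera in the world; the wrist camera has in their place "T_tool_cam" (4x4, takes a point from camera to tool coordinates, whose origin is the TCP and whose axes are the flange's). Camera axes: x right, y down, z forward; pixel columns grow to the right and rows downward; lengths in m; the calibration is good to about 2 mm. A picture is of the moment at which its call begins: read the wrist's pose just before it. camera_model takes no time and is no camera call.
- r.hand_in(): hands the job in; it is judged then, once.
The state is a dict: "clock": time; "joints": joint angles; "dq": joint speeds; "joint_efforts": joint torques, N m; "tcp_pos": TCP position; "eef_rot": TCP orientation; "contact_force": force on the tool from outside, world axes, zero at the start; "ft_torque": the same for the moment, N m; "opening": opening from 0.0 (shut) to 1.0 (fully open); "finger_force": force on a finger pad.
Only numpy, scipy, OpenCV 4.12 (cv2) and the standard library are available. Lean on these libraries where they do the work, as an engineer would, in place of code of your own. Each camera call takes 0.05 s, during which the arm holds its last target. There are 200 camera calls.

## Task

Push the red-knobbed valve lever forward, past its stiff detent, until it clicks into the float notch at the green end of its quadrant, and leave it there. Leave the black-knobbed and the yellow-knobbed levers as they are.

Things in the scene. Friction and masses are not known exactly. Their poses are not given: they have to be found in the camera images.
- red (a joint): Angle (rad) of the red-knobbed lever, the one to push: 0 fully back (leans 0.35 towards the robot), upright at 0.35, end stop 1.0; grows as pushed away from the robot. Up to 0.55 light friction (3 N at the knob), stays where left. Then a sprung detent resists (12 N in all) and pushes back if let go before its ridge at 0.75; from 0.8 the lever snaps into the float notch, 0.93 to 1.0, and stays.
- red_knob (a point): Centre of the red ball knob, 34 mm across, on a round 12 mm steel lever. Own z: along the lever from pivot to knob; y: the level hinge axis, so the knob moves along its own +x when pushed forward (within 0.4 rad of world +x). The pivot is 150 mm from the knob centre along -z, 97 mm above the bench; knob centre 247 mm above the bench when upright, about 217 mm in float.
- black_knob (a point): Centre of the black ball knob (34 mm) of another lever, to be left as it is; same size and axes as the red one. Three grey hydraulic valves stand side by side, 90 mm apart, on a dark steel plate fixed to the bench; which place has which knob varies. Rails beside the levers, 64 mm from the pivots: thick and green at the float end of the red one's; the other two have no float.
- yellow_knob (a point): Centre of the yellow ball knob (34 mm) of the third lever, to be left as it is; same size and axes as the red one.

How it is judged:
By the outcome, as a careful person would: the job done as asked, in the order asked, and still so for the second after the job is handed in, with the robot touching nothing.
It also fails if it takes over 32 s, if anything falls off the work surface, if the arm or the gripper's body presses on something with over 40 N, if the wrist force passes 120 N, or if a joint passes its speed limit or range.

## Working session

There is one attempt and no reset: what is moved stays moved. The work goes in short steps, Python scripts to look and compute and a shell command to move; the robot and the scene stay as the last step left them, time stands still between calls to the robot, and variables do not carry over. Pictures are saved under pics/ and viewed, at most 10 in all, crops included, and the job is handed in when it is done.

```bash
mkdir -p pics; python3 - <<'E'
from workcell import r,optics
import cv2,numpy as np
for n in("top","side"):
    cv2.imwrite(f"pics/{n}0.png",optics.snapshot(n)[:,:,::-1]); m=optics.camera_model(n); print(n,m)
s=r.sense();print(s["clock"],s["tcp_pos"],s["eef_rot"],s["opening"],r.finger_overhang)
E
```

```text
top {'fx': 478.85398174018667, 'fy': 478.85398174018667, 'cx': 258.19404326014296, 'cy': 197.55297269760456, 'origin': array([0.43379112, 0.06854144, 1.2353939 ]), 'rotation': array([[ 0.02560913, -0.99428991,  0.10359412],
       [-0.99958745, -0.02412107,  0.01559195],
       [-0.01300412, -0.10395068, -0.99449744]])}
side {'fx': 428.0757894345198, 'fy': 428.0757894345198, 'cx': 252.40433741739523, 'cy': 187.14960097546106, 'origin': array([0.34509665, 0.73253854, 0.68642153]), 'rotation': array([[-0.95325164, -0.1707447 ,  0.24931419],
       [-0.30215701,  0.54823295, -0.77983445],
       [-0.00352965, -0.8187105 , -0.57419566]])}
0.1 [ 0.13940537 -0.505835    0.24513391] [[ 9.64097264e-01  2.65549327e-01 -1.40670795e-04]
 [ 2.65549282e-01 -9.64096413e-01  1.29845839e-03]
 [ 2.09184543e-04 -1.28919521e-03 -9.99999147e-01]] 1.0019177984569203 0.019
```

View pics/top0.png

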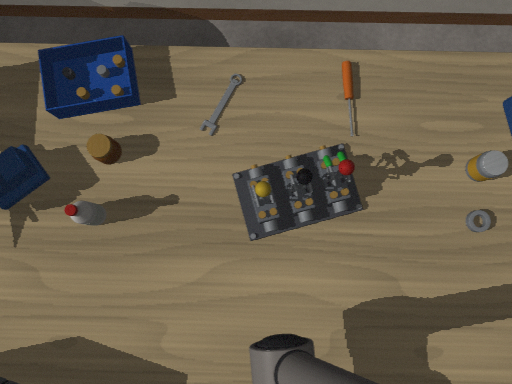

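View pics/side0.png

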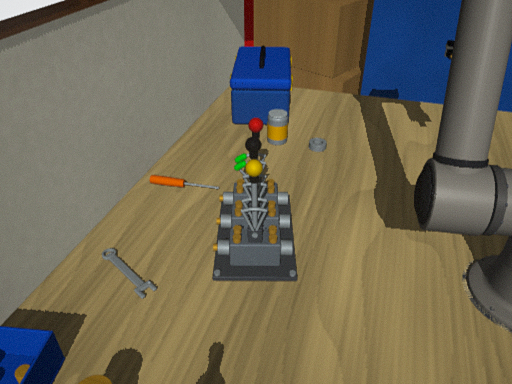

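The top view shows yellow at (263,189), black at (304,176) and red at (346,167), with the green rail end at (334,160). In the side view, red is at (256,125), black at (253,145) and yellow at (254,168). Next I'll triangulate them.

```bash
cat > h.py <<'E'
from workcell import r,optics
import numpy as np
def ray(n,uv):
    m=optics.camera_model(n);d=m["rotation"]@np.array([(uv[0]-m["cx"])/m["fx"],(uv[1]-m["cy"])/m["fy"],1]);return m["origin"],d/np.linalg.norm(d)
def tri(obs):
    A=0;b=0
    for n,uv in obs:
        o,d=ray(n,uv);P=np.eye(3)-np.outer(d,d);A=A+P;b=b+P@o
    return np.linalg.solve(A,b)
def proj(n,p):
    m=optics.camera_model(n);c=m["rotation"].T@(np.array(p)-m["origin"]);return m["fx"]*c[0]/c[2]+m["cx"],m["fy"]*c[1]/c[2]+m["cy"]
def blob(im,near,f,rad=14):
    a=im.astype(int);M=f(a[...,0],a[...,1],a[...,2]);y,x=np.nonzero(M);k=np.hypot(x-near[0],y-near[1])<rad
    return np.array([(x[k].min()+x[k].max())/2,(y[k].min()+y[k].max())/2]),k.sum(),np.ptp(x[k])+1,np.ptp(y[k])+1
red=lambda R,G,B:(R>90)&(G<60)&(B<60)
yel=lambda R,G,B:(R>140)&(G>90)&(B<70)
blk=lambda R,G,B:(R<45)&(G<45)&(B<45)
E
python3 - <<'E'
from h import *
import cv2
T=cv2.imread("pics/top0.png")[:,:,::-1];S=cv2.imread("pics/side0.png")[:,:,::-1]
for nm,f,t,s in(("red",red,(346,167),(256,125)),("yel",yel,(263,189),(254,168)),("blk",blk,(304,176),(253,145))):
    a=blob(T,t,f);b=blob(S,s,f,11);p=tri([("top",a[0]),("side",b[0])]);print(nm,a,b,p.round(4),proj("top",p),proj("side",p))
m=optics.camera_model("top")
for uv in((236,175),(342,146),(361,208),(253,237)):
    o,d=ray("top",uv);print(uv,(o+d*(0.012-o[2])/d[2]).round(3))
cv2.imwrite("pics/crop.png",np.hstack([cv2.resize(T[130:250,220:380],(400,300),interpolation=2),cv2.resize(S[105:285,190:320],(400,554),interpolation=2)[:300]])[:,:,::-1])
E
```

```text
red (array([344.5, 167. ]), np.int64(153), np.int64(14), np.int64(15)) (array([255. , 124.5]), np.int64(162), np.int64(15), np.int64(14)) [ 0.6035 -0.0938  0.2508] (np.float64(344.59456586492604), np.float64(167.4519599682697)) (np.float64(254.5766253647897), np.float64(124.4380252790366))
yel (array([259., 189.]), np.int64(72), np.int64(9), np.int64(11)) (array([253., 167.]), np.int64(185), np.int64(15), np.int64(15)) [0.5527 0.0825 0.2544] (np.float64(259.10648437866047), np.float64(189.51380640869186)) (np.float64(252.43125574070402), np.float64(166.919195042167))
blk (array([306.5, 176. ]), np.int64(385), np.int64(22), np.int64(27)) (array([253., 145.]), np.int64(229), np.int64(15), np.int64(21)) [ 0.5838 -0.0159  0.2436] (np.float64(306.60495294928626), np.float64(176.50020282318573)) (np.float64(252.49597232015998), np.float64(144.92687546256346))
(236, 175) [0.618 0.147 0.012]
(342, 146) [ 0.701 -0.126  0.012]
(361, 208) [ 0.541 -0.176  0.012]
(253, 237) [0.46  0.098 0.012]
```

View pics/crop.png

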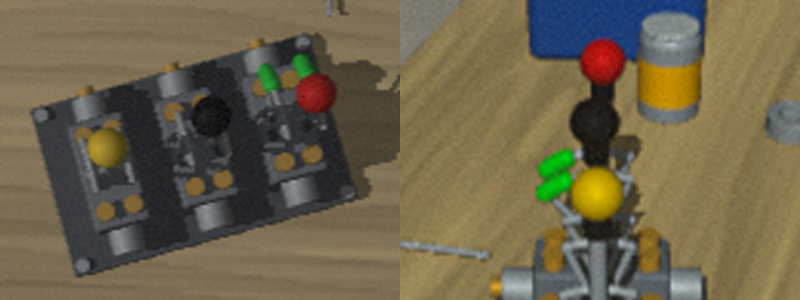

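The red lever stands about upright (≈0.35), with forward at yaw ≈0.30, which nearly matches the tool's x already. I'll close the fingers and stage behind the red knob.

```bash
python3 -m handwheel '[[0.8,-0.45,0,0,0,0,-1],[0.8,-0.45,0,0,0,0,-1],[0.8,-0.45,0,0,0,0,-1],[0.8,-0.45,0,0,0,0,-1],[0.8,-0.45,0,0,0,0,-1],[0.8,-0.45,0,0,0,0,-1],[0.8,-0.45,0,0,0,0,-1],[0.8,-0.45,0,0,0,0,-1],[0.8,-0.45,0,0,0,0,-1],[0.8,-0.45,0,0,0,0,-1]]' 30
```

```text
clock: 0.93
tcp_pos: [0.3029, -0.3435, 0.2454]
eef_rot: [[0.964, 0.265, -0.0], [0.265, -0.964, 0.001], [-0.0, -0.001, -1.0]]
contact_force: [-0.2, -0.3, 0.8]
opening: 0.324
finger_force: 0.0
```

```bash
python3 -m handwheel '[[0.8,-0.45,0,0,0,0,-1],[0.8,-0.45,0,0,0,0,-1],[0.8,-0.45,0,0,0,0,-1],[0.8,-0.45,0,0,0,0,-1],[0.8,-0.45,0,0,0,0,-1],[0.8,-0.45,0,0,0,0,-1],[0.8,-0.45,0,0,0,0,-1],[0.8,-0.45,0,0,0,0,-1],[0.8,-0.45,0,0,0,0,-1],[0.6,-0.4,0,0,0,0,-1]]' && python3 -m handwheel '[[0.5,-0.35,0,0,0,0,-1],[0.5,-0.35,0,0,0,0,-1],[0.5,-0.35,0,0,0,0,-1],[0.4,-0.3,0,0,0,0,-1],[0.4,-0.3,0,0,0,0,-1],[0.3,-0.2,0,0,0,0,-1],[0.2,0,0,0,0,0,-1],[0,0,0,0,0,0,-1],[0,0,0,0,0,0,-1],[0,0,0,0,0,0,-1]]'
python3 - <<'E'
from h import *
import cv2
s=r.sense();print(s["tcp_pos"],s["contact_force"])
S=optics.snapshot("side");W=optics.snapshot("wrist")
K=np.array([.6035,-.0938,.249]);print(s["eef_rot"].T@(K-s["tcp_pos"]))
cv2.imwrite("pics/s1.png",np.hstack([cv2.resize(S[60:285,170:370],(400,450)),cv2.resize(W,(400,300))[np.r_[0:300,[0]*150]]])[:,:,::-1])
E
```

```text
clock: 1.77
tcp_pos: [0.4617, -0.1843, 0.2454]
eef_rot: [[0.964, 0.266, -0.0], [0.266, -0.964, 0.0], [-0.0, -0.0, -1.0]]
contact_force: [-0.1, -0.0, -0.2]
opening: 0.004
finger_force: 0.0
clock: 2.6
tcp_pos: [0.5158, -0.1228, 0.2456]
eef_rot: [[0.964, 0.265, -0.0], [0.265, -0.964, -0.0], [-0.0, 0.0, -1.0]]
contact_force: [1.1, 0.4, 0.2]
opening: 0.002
finger_force: 0.0
[ 0.51577074 -0.12283579  0.24562782] [1.11932025 0.44393889 0.15877168]
[ 0.09228609 -0.0047459  -0.00340965]
```

View pics/s1.png

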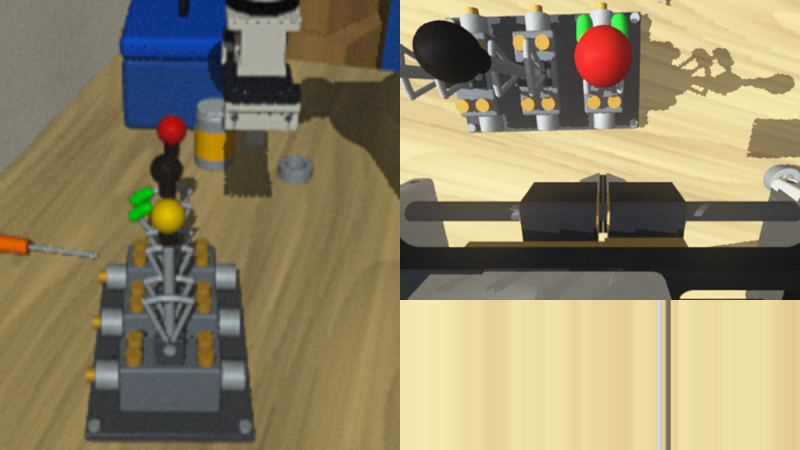

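The wrist view shows the red knob dead ahead of the closed fingers: both are at column ~603 of the composite. The side view shows the gripper clear behind the levers. Push.

```bash
python3 -m handwheel '[[0.8,-0.02,0.06,0,0,0,-1],[0.8,-0.02,0.06,0,0,0,-1],[0.6,-0.02,0.06,0,0,0,-1],[0.4,-0.02,0.06,0,0,0,-1],[0.4,-0.02,0.06,0,0,0,-1],[0.4,-0.02,0.06,0,0,0,-1],[0.4,-0.02,0.06,0,0,0,-1],[0.4,-0.02,0.06,0,0,0,-1],[0.4,-0.02,0.06,0,0,0,-1],[0.4,-0.02,0.06,0,0,0,-1]]'
python3 -m handwheel '[[0.3,0,0,0,0,0,-1],[0.3,0,0,0,0,0,-1],[0.3,0,0,0,0,0,-1],[0.1,0,0,0,0,0,-1],[0,0,0,0,0,0,-1],[0,0,0,0,0,0,-1],[0,0,0,0,0,0,-1],[0,0,0,0,0,0,-1],[0,0,0,0,0,0,-1],[0,0,0,0,0,0,-1]]'
python3 - <<'E'
from h import *
import cv2
S=optics.snapshot("side");W=optics.snapshot("wrist")
cv2.imwrite("pics/s2.png",np.hstack([cv2.resize(S[60:285,170:370],(400,450)),np.vstack([cv2.resize(W,(400,300)),np.zeros((150,400,3),np.uint8)])])[:,:,::-1])
E
```

```text
clock: 3.53
tcp_pos: [0.6324, -0.0861, 0.2305]
eef_rot: [[0.964, 0.264, -0.008], [0.264, -0.964, -0.002], [-0.008, 0.0, -1.0]]
contact_force: [-12.7, -6.7, -1.5]
opening: 0.002
finger_force: 7.2
clock: 4.37
tcp_pos: [0.6594, -0.0777, 0.2311]
eef_rot: [[0.964, 0.266, 0.001], [0.266, -0.964, -0.0], [0.001, 0.0, -1.0]]
contact_force: [-0.9, 0.2, 1.2]
opening: 0.005
finger_force: 0.5
```

View pics/s2.png

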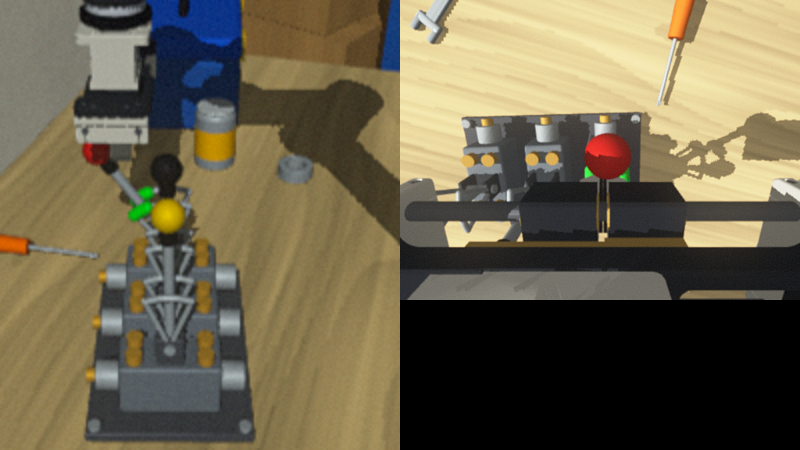

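The red lever leans over the green rail end and the force has dropped from 14 N to about zero, so it has snapped in. Now I'll back off along the same path and check.

```bash
python3 -m handwheel '[[-0.4,0,0,0,0,0,-1],[-0.8,0,-0.2,0,0,0,-1],[-0.8,0,-0.2,0,0,0,-1],[-0.8,0,-0.2,0,0,0,-1],[-0.8,0,-0.2,0,0,0,-1],[-0.8,0,0,0,0,0,-1],[-0.8,0,0,0,0,0,-1],[-0.8,0,0,0,0,0,-1],[-0.4,0,0,0,0,0,-1],[0,0,0,0,0,0,-1]]'
python3 - <<'E'
from h import *
import cv2
S=optics.snapshot("side");T=optics.snapshot("top")
for nm,f,s in(("red",red,(218,137)),("yel",yel,(254,168)),("blk",blk,(253,145))):
    b=blob(S,s,f,14 if nm=="red" else 11);print(nm,b)
for a in(.75,.93,1.0):
    t=a-.35;p=np.array([.6035,-.0938,.0985])+.15*np.array([.956*np.sin(t),.295*np.sin(t),np.cos(t)]);print(a,p,proj("side",p),proj("top",p))
cv2.imwrite("pics/s3.png",np.hstack([cv2.resize(S[60:285,170:370],(400,450)),np.vstack([cv2.resize(T[120:250,220:390],(400,306)),np.zeros((144,400,3),np.uint8)])])[:,:,::-1])
E
```

```text
clock: 5.3
tcp_pos: [0.5041, -0.1206, 0.2514]
eef_rot: [[0.964, 0.264, 0.001], [0.264, -0.964, -0.001], [0.001, 0.001, -1.0]]
contact_force: [0.5, 0.2, 1.2]
opening: 0.005
finger_force: 0.0
red (array([218., 135.]), np.int64(162), np.int64(15), np.int64(15))
yel (array([253.5, 167. ]), np.int64(184), np.int64(16), np.int64(15))
blk (array([253., 146.]), np.int64(209), np.int64(15), np.int64(19))
0.75 [ 0.65934259 -0.07656824  0.23665915] (np.float64(228.73872931247303), np.float64(130.0725109945047)) (np.float64(335.52771281582966), np.float64(142.34558959528138))
0.93 [ 0.68208663 -0.06954994  0.2239694 ] (np.float64(218.49050960226293), np.float64(135.05606542894165)) (np.float64(331.4788236356438), np.float64(133.17014444772875))
1.0 [ 0.69028373 -0.0670205   0.21791257] (np.float64(214.87043386217601), np.float64(137.40850388753972)) (np.float64(329.955146913931), np.float64(130.0963435959897))
```

View pics/s3.png

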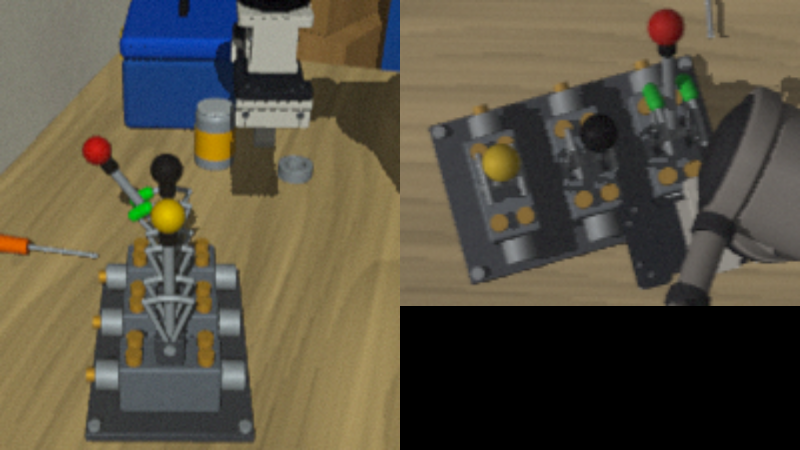

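The red lever rests in the notch: its knob is at side-view (218,135), which matches an angle of about 0.93. The black and yellow knobs are still at their earlier pixels, and the arm is clear of everything.

```bash
python3 -c "from workcell import r;print(r.hand_in())"
```

```text
the job is handed in; nothing more can be done
None
```

The red lever is past its detent and resting in the float notch (camera estimate about 0.93 rad, the notch's lower edge), the black and yellow levers did not move, the arm is clear, and the job is handed in (no verdict was returned).

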